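Mount a bayonet lens on an upward-looking camera and pull-test the lock

ROBOT

A 6-joint arm with a two-finger parallel gripper is mounted at the origin on the work surface. World frame = base frame: x ahead of the robot, y to its left, z up, the work surface at z = 0. Lengths are in m, angles in rad, forces in N, time in s.
With the tool pointing down it reaches from about 0.325 to 0.775 m from the base axis. Payload 5.5 kg.
Tool frame: the origin (TCP) lies midway between the tips of the shut fingers; the grasp point (between the pads) lies 19 mm behind it; z points along the fingers, y is the line along which they close (so a half turn about z gives the same grasp; the last joint's range is limited). The gripper opens to 88 mm and grips with 3 to 60 N. Pads are 20 mm wide; open, the fingers measure 115 mm over their backs; the gripper's body (75 mm by 178 mm) begins 61 mm behind the grasp point.
Start: joints at [1.191, 0.091, 1.231, -0, 1.82, -0.057], TCP at [0.19, 0.569, 0.223] pointing down, gripper open.
Joint ranges: [-2.87, 2.87], [-0.86, 2.18], [0.17, 2.46], [-1.51, 4.65], [0.06, 2.69], [-2.65, 2.65]. Speed limits (rad/s): [2.57, 2.57, 3.01, 3.14, 3.14, 3.14].

INTERFACE

Orientations are given as a 3x3 rotation matrix whose columns are the frame's x, y, z axes.
In Python, from cell import robot, viewer gives the robot as it stands. The module is installed in compiled form; this text tells all that it offers.
- The arm moves only by the tool send_rows, never from a script. Its argument "moves" is a list of rows, each a list of 7 numbers: the shift along the tool's x, y, z in mm, then the turn, a rotation vector about the tool's x, y, z in degrees, then the closure, from 0 (fully open) to 1 (shut). A call has exactly 10 rows; each row is the pose to reach, as a shift and turn from the pose commanded when the call began, along the tool's axes at that moment; what a row does not reach only later rows make up. A row lasts 1/12 s, in which the tool goes at most 41.7 mm and 7.16 degrees, less where a joint would pass 70% of its speed; a pose out of reach is approached as far as the arm can. A call with a gripper value outside its range is refused whole. The fingers move at their own pace and stop on an object; the grip force is fixed at half the most. Time passes only in rows, so rows that repeat a pose let the fingers close, or fill a call up. It gives the time, the measured TCP pose, the force, the opening and the grip force at its end, in the units of the state.
- robot.observe(): the state, without advancing time (a new reading comes with each control period).
- viewer.read_camera(name): name is "side" or "top"; returns (picture, depth): 400x640x3 uint8, red, green, blue; 400x640 float32, m along the optical axis (not along the pixel's ray), 0 where there is no reading.
- viewer.camera_info(name): a dict with "fovy" (degrees; the focal length in pixels is half the picture's height over the tangent of half this angle, whatever the lens; pixels are square), "cx", "cy" (the principal point, pixels), "rvec" (rotation vector, rad) and "tvec" (3), from world to camera coordinates, as OpenCV has them. Camera axes: x right, y down, z forward; pixel columns grow to the right and rows downward; lengths in m; the calibration is good to about 2 mm. A picture is of the moment at which its call begins. camera_info takes no time and is no camera call.
- robot.job_done(): hands the job in; it is judged then, once.
The state is a dict: "clock": time; "joint_positions": joint angles; "qvel": joint speeds; "joint_torque": joint torques, N m; "ee_pos": TCP position; "ee_rot": TCP orientation; "wrist_force": force on the tool from outside, world axes, zero at the start; "ft_torque": the same for the moment, N m; "finger_gap": opening from 0.0 (shut) to 1.0 (fully open); "grasp_force": force on a finger pad.
Only numpy, scipy, OpenCV 4.12 (cv2) and the standard library are available. Lean on these libraries where they do the work, as an engineer would, in place of code of your own. Each camera call takes 0.05 s, during which the arm holds its last target. There are 200 camera calls.

TASK

Fit the red-banded lens to the camera that looks straight up: bring the two red dots in line, lower the lens gently until its flange sits on the mount, then turn it clockwise (seen from above) until the lock pin clicks in. Then prove that the bayonet holds: pull the locked lens straight up, steadily, with 14 N (give or take 2 N) for a good second, ease off, and let go of it, seated and locked. Never load the mount with more than 40 N, and leave everything else on the bench alone.

Things in the scene. Friction and masses are not known exactly. Their poses are not given: they have to be found in the camera images.
- lens: Loose camera lens, upright cylinder, 70 mm high, about 160 g (135 to 200), black with a silver band low down and a red band near the top; starts upright on the blue mat, rear end down. Origin: centre of its rear (lower) end; z up its axis; x points to its red index dot (a red bar on the front rim, a red dot low on the barrel's side, a red line on the flange).
- lens_dot (a point): Point on the lens's red index line, at flange level: 30 mm from the lens's axis, 16 mm above its rear end.
- lens_grip (a point): Point on the lens's axis 45 mm above its rear end, in the middle of the grip barrel: 60 mm dia, from 21 to 70 mm above the rear end. Hold the lens here; 30 to 60 N of grip is plenty. Once in the mount, which does not give, a hold that is off centre loads it sideways and a hard grip let go at once jerks it.
- lens_tabs (a point): Point on the lens's axis 4.5 mm above its rear end: the top of its three bayonet tabs (outer dia 51 mm, 3.5 mm thick, each 44 deg wide, centred at 0, 120 and 240 deg from the dot) on the 40 mm dia rear barrel. Above it, from 13 to 21 mm, is the 66 mm dia flange, whose underside seats on the camera's ring.
- lens_notch (a point): The 8 mm wide lock notch in the flange's rim, 240 deg counterclockwise (seen from above) from the dot, 30.5 mm from the axis, 13 mm above the rear end.
- camera: Black finned camera, 90 x 90 mm, 72 mm high, on a 120 x 120 x 10 mm dark plate bolted to the bench, looking straight up. Origin: centre of the plate's underside; z up; x points to the red index dot on its top plate. On top stands the steel mount ring (see seat). A silver button by the ring opposite the dot is not needed.
- seat (a point): Point on the mount's axis, 76 mm above the camera's origin (axes as the camera's): the lens's origin is here when its flange is home on the ring. Ring: outer dia 68 mm, inner dia 54.5 mm, upper face 89 mm above the camera's origin, throat 17 mm deep. Entering, the tabs have about 1.6 mm play all round and 7 deg either way.
- throat (a point): Point on the mount's axis, 7 mm below the ring's face, in the throat. Three rigid inward claws hold the lens's tabs here: inner dia 45 mm, 3 mm thick, 56 deg wide, centred 60, 180, 300 deg from the red dot, gaps at 0, 120, 240. Their height is adjustable and its setting not known: a locked lens lifts freely by 1.5 to 4.5 mm; from there the pull rises steeply.
- lock_pin (a joint): Brass spring pin, 4.2 mm dia, in the ring's face opposite the red dot, 6.5 mm proud. 0 m = up, grows as it goes down. The seated flange presses it flush (about 0.0065 m, 0.9 N); it springs up to near 0 into the lens's notch once the lens is turned 60 deg clockwise (about 4 deg either way) and then blocks turning; a fixed stop lies 1 to 4 deg further.
- index_mark (a point): Red dot on the camera's top plate, 39.5 mm from the mount's axis, at the height 73 mm: the lens's dot must be in line with it as the lens goes down.
- lock_mark (a point): Where lens_dot comes to when the lens is home and locked: 30 mm from the mount's axis, 60 deg clockwise (seen from above) of the red dot; a white line on the camera's top plate points the same way.
- mat: Blue lens mat, 170 x 110 x 3 mm, fixed to the bench; origin: centre of its underside; the lens and its rear cap are on it.
- rear_cap: Lens rear cap, black disc, 54 mm dia, 11 mm high, on the mat. Leave alone.
- body_cap: Camera body cap, black disc, 58 mm dia, 14 mm high. Leave alone.
- hex_driver: Driver with orange handle, 190 mm long, lying. Leave alone.
- blower: Dust blower, standing rubber bulb, 60 mm dia, 95 mm high. Leave alone.
- small_lens: Small lens without bayonet, 33 mm dia, 40 mm high. Leave alone.
- post: Steel post on a round foot, 32 mm dia, 81 mm high. Leave alone.
- fork: Black clamping fork, 80 x 32 x 13 mm, lying. Leave alone.

How it is judged:
By the outcome, as a careful person would: the job done as asked, in the order asked, and still so for the second after the job is handed in, with the robot touching nothing.
It also fails if it takes over 61 s, if anything falls off the work surface, if the arm or the gripper's body presses on something with over 40 N, if the wrist force passes 120 N, or if a joint passes its speed limit or range.

## Working session

There is one attempt and no reset: what is moved stays moved. The work goes in short steps, Python scripts to look and compute and a tool call to move; the robot and the scene stay as the last step left them, time stands still between calls to the robot, and variables do not carry over. Pictures are saved under pics/ and viewed, at most 10 in all, crops included, and the job is handed in when it is done.

Besides the shell and the picture viewer there is one more tool, called after "Request:" by a JSON object that holds its "fn" and its "kwargs", one argument or row to a line. send_rows: Moves the arm, as the interface text tells. Its arguments: {"type":"object","properties":{"moves":{"type":"array","items":{"type":"array","items":{"type":"number"}}}},"required":["moves"]}

```bash
mkdir -p pics; ls; cat > h.py <<'E'
import numpy as np, cv2
from cell import robot, viewer
def cam(n):
    i=viewer.camera_info(n); f=200/np.tan(np.radians(i["fovy"])/2)
    R=cv2.Rodrigues(np.array(i["rvec"],float))[0]; t=np.array(i["tvec"],float)
    return f,i["cx"],i["cy"],R,t
def ray(n,u,v):
    f,cx,cy,R,t=cam(n); return -R.T@t, R.T@np.array([(u-cx)/f,(v-cy)/f,1])
def onz(n,u,v,z):
    o,d=ray(n,u,v); return o+d*(z-o[2])/d[2]
def proj(n,p):
    f,cx,cy,R,t=cam(n); q=R@np.array(p)+t; return np.array([f*q[0]/q[2]+cx,f*q[1]/q[2]+cy])
def pts(n,D):
    f,cx,cy,R,t=cam(n); v,u=np.mgrid[:400,:640]
    return (np.stack([(u-cx)/f*D,(v-cy)/f*D,D],-1)-t)@R
E
python3 - <<'E'
from h import *
print(viewer.camera_info("top"),viewer.camera_info("side"))
for n in("top","side"):
    p,d=viewer.read_camera(n); cv2.imwrite(f"pics/{n}0.png",p[...,::-1]); np.save(n+"0.npy",d)
    print(n,-cam(n)[3].T@cam(n)[4])
s=robot.observe();print(s)
E
```

```text
pics
{'fovy': 52.041388431372106, 'cx': 314.023556690001, 'cy': 194.98250666000186, 'rvec': array([ 2.15146532, -2.09180723,  0.22582159]), 'tvec': array([-0.03273202,  0.59703316,  1.16438622])} {'fovy': 48.47947117876069, 'cx': 323.2108963656666, 'cy': 200.58952109469948, 'rvec': array([ 2.28800689, -0.54417436,  0.2067364 ]), 'tvec': array([-0.53791677,  0.24131035,  1.09700154])}
top [ 0.3545775  -0.00428466  1.25998876]
side [ 0.222124   -0.79950036  0.92868597]
{'clock': 0.1, 'joint_positions': array([ 1.19129077e+00,  9.17752031e-02,  1.23174595e+00, -4.26094304e-05,
        1.81976921e+00, -5.66896120e-02]), 'qvel': array([-3.17118836e-04, -3.28756187e-03, -9.11463713e-04, -1.81860964e-05,
        3.43913069e-03, -4.05065697e-04]), 'joint_torque': array([ 2.04611621e-03, -4.47855556e+01, -4.07569671e+01,  6.99891080e-02,
        2.84170354e-02, -1.17111190e-04]), 'ee_pos': array([0.19025884, 0.56876959, 0.22163596]), 'ee_rot': array([[-9.48342516e-01,  3.17247731e-01, -5.90578611e-04],
       [ 3.17248276e-01,  9.48341181e-01, -1.59221326e-03],
       [ 5.49439717e-05, -1.69732358e-03, -9.99998558e-01]]), 'wrist_force': array([-0.46469032, -0.18282548,  0.4339413 ]), 'ft_torque': array([ 0.00601988,  0.01692025, -0.03877401]), 'grasp_force': 0.0, 'finger_gap': 0.999651850727495}
```

View pics/top0.png

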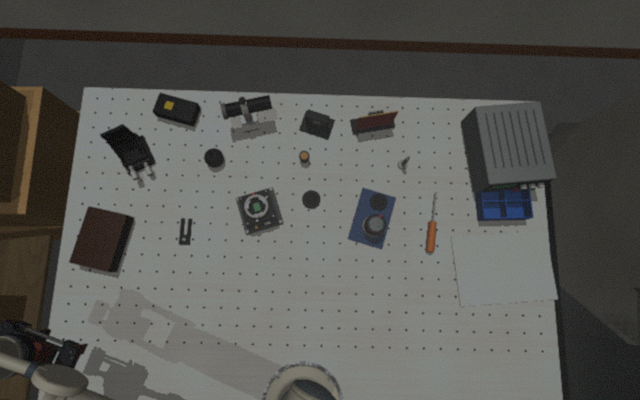

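View pics/side0.png

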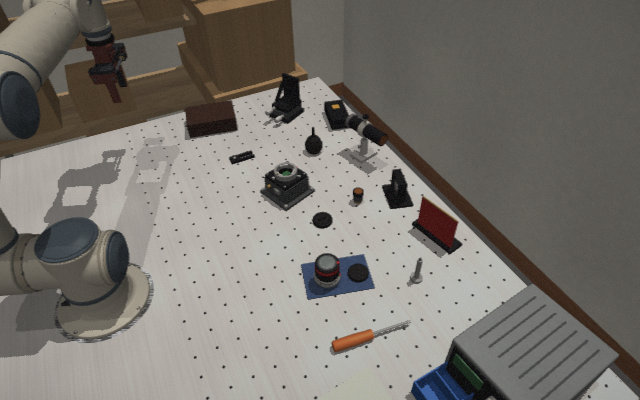

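The top view shows the camera at about (259,209), the lens on the mat at (374,226) and the rear cap at (379,201). In the side view the camera is at (287,180) and the lens at (327,270). I'll enlarge both.

```bash
python3 - <<'E'
from h import *
import cv2
t=cv2.imread("pics/top0.png"); s=cv2.imread("pics/side0.png")
def c(im,u,v,r=32): return cv2.resize(im[v-r:v+r,u-r:u+r],(300,300),interpolation=cv2.INTER_CUBIC)
m=np.vstack([np.hstack([c(t,258,208),c(t,374,222)]),np.hstack([c(s,287,180),c(s,327,270)])])
cv2.imwrite("pics/m0.png",np.clip(m*1.5,0,255).astype(np.uint8))
for n,im in(("top",t),("side",s)):
    h=cv2.cvtColor(im,cv2.COLOR_BGR2HSV)
    mk=((h[...,0]<8)|(h[...,0]>172))&(h[...,1]>110)&(h[...,2]>40)
    k,l,st,ce=cv2.connectedComponentsWithStats(mk.astype(np.uint8))
    print(n)
    for a,b in zip(st[1:],ce[1:]): 
        if 220<b[0]<420 and 150<b[1]<300: print(a,b)
    P=pts(n,np.load(n+"0.npy"))
    for u,v in ([(258,208),(374,226)] if n=="top" else [(287,168),(327,260)]): print(P[v,u])
E
```

```text
top
[252 193   2   2   3] [252.66666667 193.66666667]
[379 215   3   2   5] [379.8 215.6]
[0.55120762 0.14725494 0.07355591]
[ 0.50817641 -0.19349734  0.07134249]
side
[337 261   3   3   7] [337.71428571 262.        ]
[315 267  24  10  76] [326.39473684 272.46052632]
[339 274   2   2   4] [339.5 274.5]
[0.56485913 0.16974005 0.07349913]
[ 0.51439518 -0.19716567  0.07674699]
```

View pics/m0.png

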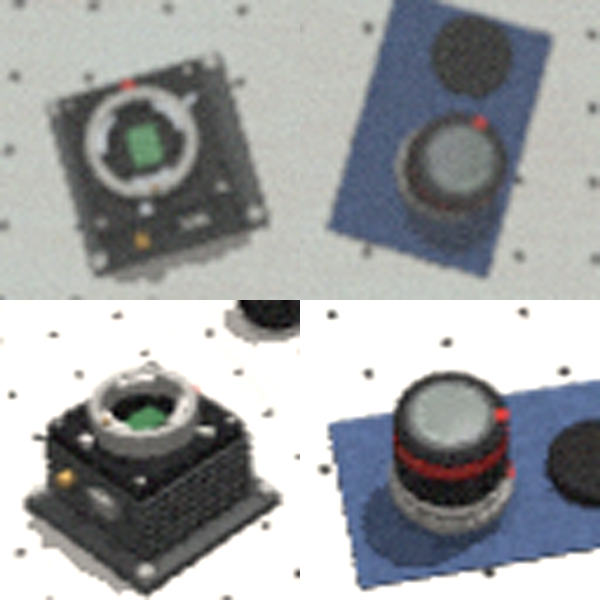

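Montage: the camera's red dot is at top px (253.3,194.1) and its ring centre at about (256,206). The lens's red bar is at (380.2,215.8) and its front centre at about (376,224). Next I'll fit circles.

```bash
cat >> h.py <<'E'
def circfit(P):
    c,r=cv2.minEnclosingCircle((P*1000).astype(np.float32)); return np.array(c),r
def blobs(n,p,u0,u1,v0,v1):
    """saturation-weighted red centroids in window"""
    a=p.astype(float); w=np.clip(a[...,0]-1.35*np.maximum(a[...,1],a[...,2])-8,0,None)
    m=np.zeros_like(w); m[v0:v1,u0:u1]=w[v0:v1,u0:u1]
    k,l,st,ce=cv2.connectedComponentsWithStats((m>0).astype(np.uint8)); out=[]
    for i in range(1,k):
        v,u=np.nonzero(l==i); ww=m[v,u]; out.append((ww.sum(),(u*ww).sum()/ww.sum(),(v*ww).sum()/ww.sum()))
    return sorted(out,reverse=True)[:3]
E
python3 - <<'E'
from h import *
D={n:np.load(n+"0.npy") for n in("top","side")}
for n in D:
    im=cv2.imread(f"pics/{n}0.png"); P=pts(n,D[n]); g=im.min(2)
    for nm,c,z0,z1,zr in(("ring",(.562,.152),.08,.1,.089),("lens",(.51,-.195),.062,.09,.073)):
        m=(abs(P[...,0]-c[0])<.05)&(abs(P[...,1]-c[1])<.05)&(P[...,2]>z0)&(P[...,2]<z1)
        v,u=np.nonzero(m)
        X=P[m]; cc,r=circfit(X[:,:2]); 
        H=cv2.convexHull(np.stack([u,v],1).astype(np.float32)); e=cv2.fitEllipse(H)
        print(n,nm,len(X),"z",np.median(X[:,2]),"circ",cc,r,"ell",e,onz(n,*e[0],zr)*1000)
        # image-hull cast on the plane
        Q=np.array([onz(n,*h[0],zr)[:2]for h in H])
        A=np.c_[2*Q,np.ones(len(Q))]; s=np.linalg.lstsq(A,(Q**2).sum(1),rcond=None)[0]
        print("   hull fit",s[:2]*1000,np.sqrt(s[2]+s[0]**2+s[1]**2)*1000)
p=cv2.imread("pics/top0.png")[...,::-1]; s=cv2.imread("pics/side0.png")[...,::-1]
for n,im,w,z in(("top",p,(240,275,185,225),.073),("top",p,(360,390,205,245),.073),("side",s,(275,310,160,185),.073),("side",s,(330,350,255,268),.073),("side",s,(335,350,270,280),.013)):
    for b in blobs(n,im,*w)[:2]: print(n,w,b,onz(n,*b[1:],z)*1000)
E
```

```text
top ring 224 z 0.08915856910537923 circ [552.42773438 151.64701843] 38.27159881591797 ell ((256.3962707519531, 206.3514862060547), (23.031232833862305, 26.068004608154297), 174.9398956298828) [553.34372175 150.17179268  89.        ]
   hull fit [553.58428009 150.44184899] 35.49330610384572
top lens 337 z 0.0740974576651363 circ [ 516.23626709 -199.11257935] 30.4410457611084 ell ((375.7532653808594, 223.35888671875), (20.236637115478516, 20.742834091186523), 80.50869750976562) [ 515.867496   -198.38596382   73.        ]
   hull fit [ 515.99066643 -198.46326448] 30.09071134204864
side ring 204 z 0.08731548712619147 circ [551.89160156 150.18708801] 37.21781921386719 ell ((285.38525390625, 170.5404510498047), (17.47986602783203, 23.626708984375), 83.14391326904297) [549.94689307 143.73473038  89.        ]
   hull fit [550.0569747  144.55370156] 37.12364893640216
side lens 446 z 0.07360297237138427 circ [ 512.44940186 -201.20452881] 31.32630157470703 ell ((326.9628601074219, 264.218505859375), (22.623844146728516, 25.040700912475586), 94.60606384277344) [ 509.84954225 -205.91404806   73. 
[... 305 characters left out ...]
534670737027), np.float64(215.66724814653293)) [ 538.9268326  -210.51408964   73.        ]
side (330, 350, 255, 268) (np.float64(386.5), np.float64(337.45562742561447), np.float64(261.9874514877102)) [ 535.45853353 -211.4462354    73.        ]
side (330, 350, 255, 268) (np.float64(11.95), np.float64(338.0), np.float64(267.0)) [ 529.62652908 -225.37786742   73.        ]
side (335, 350, 270, 280) (np.float64(236.29999999999998), np.float64(335.9796868387643), np.float64(271.2515869657216)) [ 540.38314764 -194.66545485   13.        ]
side (335, 350, 270, 280) (np.float64(77.74999999999997), np.float64(339.5151125401929), np.float64(274.3852090032154)) [ 543.82039677 -207.36530629   13.        ]
```

```bash
python3 - <<'E'
from h import *
im=cv2.imread("pics/top0.png"); g=im.min(2).astype(float)
sub=g[185:228,238:282]; print(np.percentile(sub,[5,50,90]))
# ring outer: bright blob near (256,206)
for th in(70,85,100):
    m=np.zeros(g.shape,np.uint8); m[190:222,242:271]=(g[190:222,242:271]>th)
    k,l,st,ce=cv2.connectedComponentsWithStats(m)
    i=1+np.argmax(st[1:,4]); v,u=np.nonzero(l==i); H=cv2.convexHull(np.stack([u,v],1).astype(np.float32))
    Q=np.array([onz("top",*h[0],.089)[:2]for h in H]); A=np.c_[2*Q,np.ones(len(Q))]; s=np.linalg.lstsq(A,(Q**2).sum(1),rcond=None)[0]
    print(th,st[i],s[:2]*1000,np.sqrt(s[2]+s[0]**2+s[1]**2)*1000, "minenc",circfit(Q))
# plate screws & square
ref=[(212,60),(256,213),(98,262),(55,105)]; W=[]
for a,b in ref:
    u,v=int(round(226+a/4.6875)),int(round(176+b/4.6875)); w=g[v-2:v+3,u-2:u+3]; w=np.clip(w-np.percentile(w,60),0,None)
    yy,xx=np.mgrid[v-2:v+3,u-2:u+3]; c=(xx*w).sum()/w.sum(),(yy*w).sum()/w.sum(); W.append(onz("top",*c,.012)*1000); print(c,W[-1])
W=np.array(W); print("mean",W.mean(0),[np.degrees(np.arctan2(*(W[i]-W[j])[[1,0]])) for i,j in((0,1),(3,2),(3,0),(2,1))],[np.linalg.norm(W[i]-W[j]) for i,j in((0,1),(3,2),(3,0),(2,1))])
# plate outline by darkness
m=((g<75)).astype(np.uint8); k,l,st,ce=cv2.connectedComponentsWithStats(m); i=l[215,250]
for cc in cv2.findContours((l==l[218,262]).astype(np.uint8),cv2.RETR_EXTERNAL,cv2.CHAIN_APPROX_NONE)[0]:
    if len(cc)>40:
        Q=np.array([onz("top",*h[0],.01)[:2]*1000 for h in cc]).astype(np.float32); print("rect",cv2.minAreaRect(Q))
E
```

```text
[ 40.  66. 128.]
70 [244 194  25  24 256] [556.68890875 151.15417981] 35.41151887477466 minenc (array([558.52911377, 149.70043945]), 38.846214294433594)
85 [244 194  24  24 208] [556.81715221 150.44972258] 34.85203155235948 minenc (array([558.82299805, 148.8306427 ]), 38.00812911987305)
100 [245 195  22  22 144] [556.30708635 151.22794808] 32.697827678886874 minenc (array([557.42248535, 149.97634888]), 35.706382751464844)
(np.float64(270.6521739130435), np.float64(187.54565217391306)) [627.06491275 119.2697938   12.        ]
(np.float64(281.9608247422681), np.float64(220.32164948453607)) [525.29156865  79.76982606  12.        ]
(np.float64(245.98958333333334), np.float64(232.15625)) [485.87430158 187.59669679  12.        ]
(np.float64(236.94642857142858), np.float64(196.46428571428572)) [595.68759811 222.10739387  12.        ]
mean [558.47959527 152.18592763  12.        ] [np.float64(21.212080708756236), np.float64(17.446213422815998), np.float64(106.96774427374977), np.float64(110.08042632142615)] [np.float64(109.16987231512475), np.float64(115.10841980318267), np.float64(107.51794205211432), np.float64(114.8057271912216)]
rect ((553.0059204101562, 151.23883056640625), (121.8452377319336, 117.39261627197266), 18.909269332885742)
```

```bash
cat >> h.py <<'E'
def goto(x,y,z,yaw):
    s=robot.observe(); R=s["ee_rot"]; c,n=np.cos(np.radians(yaw)),np.sin(np.radians(yaw))
    T=np.array([[c,n,0],[n,-c,0],[0,0,-1]])
    d=R.T@(np.array([x,y,z])/1000-s["ee_pos"])*1000
    print("t",s["clock"],"shift",d.round(1),"rot",np.degrees(cv2.Rodrigues(R.T@T)[0].ravel()).round(2),"gap",s["finger_gap"],"q",s["joint_positions"].round(2),"pos",(s["ee_pos"]*1000).round(1),"F",s["wrist_force"].round(1))
E
python3 -c "
from h import *
goto(516,-198.5,160,120)"
```

```text
t 0.1 shift [-552.3 -624.2   62.7] rot [-9.00e-02  3.00e-02  4.15e+01] gap 0.999651850727495 q [ 1.19  0.09  1.23 -0.    1.82 -0.06] pos [190.3 568.8 221.6] F [-0.5 -0.2  0.4]
```

Request:
{"fn": "send_rows", "kwargs": {
  "moves": [
    [-15,-17,0,0,0,2,0],
    [-40,-45,0,0,0,4,0],
    [-66,-75,0,0,0,6,0],
    [-93,-105,0,0,0,8,0],
    [-120,-135,0,0,0,10,0],
    [-147,-165,0,0,0,12,0],
    [-174,-195,0,0,0,14,0],
    [-201,-225,0,0,0,16,0],
    [-228,-255,0,0,0,18,0],
    [-255,-287,0,0,0,20,0]
  ]
}}

```text
clock: 0.93
ee_pos: [0.3411, 0.2144, 0.2223]
ee_rot: [[-0.782, 0.623, -0.0], [0.623, 0.782, -0.0], [0.0, -0.0, -1.0]]
wrist_force: [0.5, 0.3, 0.0]
finger_gap: 0.998
grasp_force: 0.0
```

```bash
python3 -c "
from h import *
goto(516,-198.5,110,120)"
```

```text
t 0.9333 shift [-394.1 -213.9  112.3] rot [-0.   -0.   21.44] gap 0.9983274616594059 q [ 0.48 -0.44  1.7  -0.    1.88 -0.42] pos [341.1 214.4 222.3] F [0.5 0.3 0. ]
```

Request:
{"fn": "send_rows", "kwargs": {
  "moves": [
    [-30,-16,8,0,0,2,0],
    [-66,-36,16,0,0,4,0],
    [-102,-56,26,0,0,6,0],
    [-138,-76,36,0,0,8,0],
    [-174,-95,46,0,0,10,0],
    [-210,-114,56,0,0,12,0],
    [-246,-134,66,0,0,14,0],
    [-282,-154,76,0,0,16,0],
    [-318,-173,86,0,0,18,0],
    [-350,-190,96,0,0,20,0]
  ]
}}

```text
clock: 1.77
ee_pos: [0.4969, -0.1526, 0.1259]
ee_rot: [[-0.521, 0.854, 0.0], [0.854, 0.521, 0.0], [0.0, 0.0, -1.0]]
wrist_force: [0.4, 1.3, 0.1]
finger_gap: 1.001
grasp_force: 0.0
```

```bash
python3 -c "
from h import *
goto(516,-198.5,29,120)"
```

```text
t 1.7667 shift [-49.1  -7.6  96.9] rot [ 0.01 -0.    1.37] gap 1.0005536429968132 q [-0.36 -0.12  1.61  0.    1.65 -0.91] pos [ 496.9 -152.6  125.9] F [0.4 1.3 0.1]
```

Request:
{"fn": "send_rows", "kwargs": {
  "moves": [
    [-25,-4,10,0,0,1.4,0],
    [-49,-7.6,20,0,0,1.4,0],
    [-49,-7.6,30,0,0,1.4,0],
    [-49,-7.6,50,0,0,1.4,0],
    [-49,-7.6,70,0,0,1.4,0],
    [-49,-7.6,88,0,0,1.4,0],
    [-49,-7.6,97,0,0,1.4,0],
    [-49,-7.6,97,0,0,1.4,0.15],
    [-49,-7.6,97,0,0,1.4,0.25],
    [-49,-7.6,97,0,0,1.4,0.3]
  ]
}}

```text
clock: 2.6
ee_pos: [0.5165, -0.1961, 0.0311]
ee_rot: [[-0.502, 0.865, 0.002], [0.865, 0.502, -0.001], [-0.002, 0.001, -1.0]]
wrist_force: [0.2, 0.8, 0.5]
finger_gap: 0.81
grasp_force: 0.0
```

Request:
{"fn": "send_rows", "kwargs": {
  "moves": [
    [0,0,0,0,0,0,0.33],
    [0,0,0,0,0,0,0.36],
    [0,0,0,0,0,0,0.4],
    [0,0,0,0,0,0,0.4],
    [0,0,0,0,0,0,0.4],
    [0,0,0,0,0,0,0.3],
    [0,0,0,0,0,0,0.15],
    [0,0,0,0,0,0,0],
    [0,0,0,0,0,0,0],
    [0,0,0,0,0,0,0]
  ]
}}

```text
clock: 3.43
ee_pos: [0.5157, -0.196, 0.0293]
ee_rot: [[-0.502, 0.865, -0.0], [0.865, 0.502, 0.0], [0.0, -0.0, -1.0]]
wrist_force: [-0.4, 0.8, -0.2]
finger_gap: 0.964
grasp_force: 0.0
```

```bash
python3 -c "
from h import *
goto(516,-198.5,29,30)"
```

```text
t 3.4333 shift [-2.3 -1.   0.3] rot [-3.000e-02 -1.000e-02  9.011e+01] gap 0.9637082732849788 q [-0.43  0.01  1.66  0.    1.47 -0.95] pos [ 515.7 -196.    29.3] F [-0.4  0.8 -0.2]
```

Request:
{"fn": "send_rows", "kwargs": {
  "moves": [
    [-1,0,0,0,0,5,0],
    [-2.3,0,0,0,0,12,0],
    [-2.3,0,0,0,0,19,0],
    [-2.3,0,0,0,0,26,0],
    [-2.3,0,0,0,0,33,0],
    [-2.3,0,0,0,0,40,0],
    [-2.3,0,0,0,0,47,0],
    [-2.3,0,0,0,0,54,0],
    [-2.3,0,0,0,0,61,0],
    [-2.3,0,0,0,0,67,0]
  ]
}}

```text
clock: 4.27
ee_pos: [0.5169, -0.1981, 0.0294]
ee_rot: [[0.605, 0.796, -0.0], [0.796, -0.605, 0.0], [-0.0, -0.0, -1.0]]
wrist_force: [0.0, 0.1, 0.1]
finger_gap: 0.997
grasp_force: 0.0
```

Request:
{"fn": "send_rows", "kwargs": {
  "moves": [
    [0,0,0,0,0,7,0],
    [0,0,0,0,0,14,0],
    [0,0,0,0,0,20,0],
    [0,0,0,0,0,23,0],
    [0,0,0,0,0,23,0.15],
    [0,0,0,0,0,23,0.25],
    [0,0,0,0,0,23,0.3],
    [0,0,0,0,0,23,0.35],
    [0,0,0,0,0,23,0.4],
    [0,0,0,0,0,23,0.5]
  ]
}}

```text
clock: 5.1
ee_pos: [0.517, -0.1981, 0.0296]
ee_rot: [[0.865, 0.502, -0.0], [0.502, -0.865, 0.0], [-0.0, -0.0, -1.0]]
wrist_force: [0.5, 0.1, 0.2]
finger_gap: 0.678
grasp_force: 30.0
```

Request:
{"fn": "send_rows", "kwargs": {
  "moves": [
    [0,0,0,0,0,0,0.6],
    [0,0,0,0,0,0,0.8],
    [0,0,0,0,0,0,1],
    [0,0,0,0,0,0,1],
    [0,0,-1,0,0,0,1],
    [0,0,-4,0,0,0,1],
    [0,0,-9,0,0,0,1],
    [0,0,-15,0,0,0,1],
    [0,0,-20,0,0,0,1],
    [0,0,-22,0,0,0,1]
  ]
}}

```text
clock: 5.93
ee_pos: [0.5176, -0.1985, 0.0532]
ee_rot: [[0.865, 0.502, 0.002], [0.502, -0.865, -0.001], [0.001, 0.002, -1.0]]
wrist_force: [0.5, -0.4, -2.2]
finger_gap: 0.683
grasp_force: 30.0
```

```bash
python3 -c "
from h import *
p,d=viewer.read_camera('side'); cv2.imwrite('pics/s1.png',p[...,::-1]); np.save('s1.npy',d)
goto(556.7,151,165,76.5)
cv2.imwrite('pics/s1c.png',cv2.resize(p[205:305,270:400,::-1],(780,600),interpolation=3))
for w in ((315,350,225,262),(315,355,262,282)): print(blobs('side',p,*w))
"
```

```text
t 5.9833 shift [ 209.2 -282.6 -112. ] rot [ 1.300e-01 -3.000e-02 -4.639e+01] gap 0.6823935998045088 q [-0.43  0.    1.62 -0.    1.51  0.62] pos [ 517.7 -198.5   53.3] F [-0.6  0.2 -2.3]
[(np.float64(160.89999999999984), np.float64(325.513983840895), np.float64(234.87600994406472)), (np.float64(99.44999999999993), np.float64(317.1407742584213), np.float64(232.8441427853192)), (np.float64(86.1), np.float64(316.31184668989545), np.float64(260.60975609756093))]
[(np.float64(2083.6499999999996), np.float64(327.11959782113126), np.float64(266.3244066901832)), (np.float64(72.09999999999997), np.float64(351.00970873786406), np.float64(263.998613037448))]
```

View pics/s1c.png

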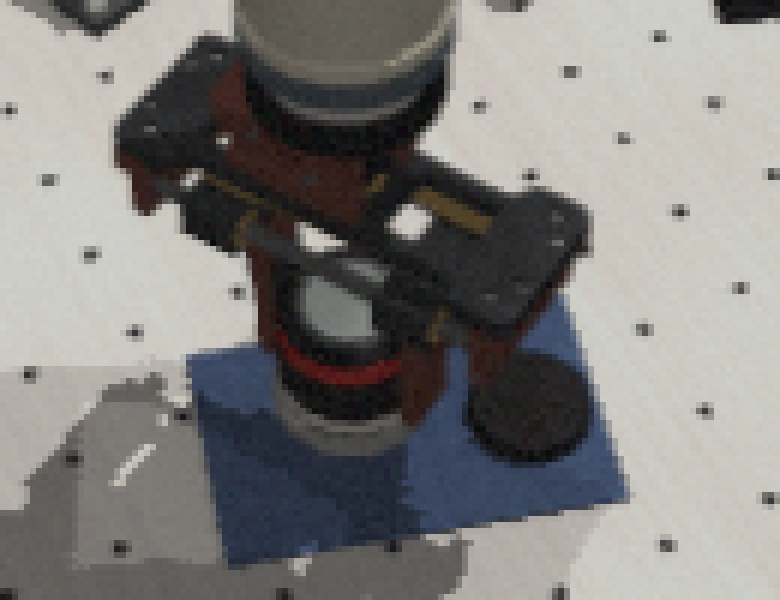

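The picture shows the lens held upright between the fingers, clear of the mat (lens at about crop (345,360)), with the cap undisturbed. Gripping centred it at (517.0,-198.1), within 1 mm of the camera's measurement.

Request:
{"fn": "send_rows", "kwargs": {
  "moves": [
    [0,0,-25,0,0,0,1],
    [5,-7,-55,0,0,-2,1],
    [20,-27,-75,0,0,-6,1],
    [40,-54,-82,0,0,-11,1],
    [62,-84,-82,0,0,-16,1],
    [84,-113,-82,0,0,-21,1],
    [106,-143,-82,0,0,-26,1],
    [128,-172,-82,0,0,-31,1],
    [150,-202,-82,0,0,-36,1],
    [168,-226,-82,0,0,-40,1]
  ]
}}

```text
clock: 6.82
ee_pos: [0.5488, 0.0842, 0.1337]
ee_rot: [[0.335, 0.942, 0.0], [0.942, -0.335, 0.001], [0.001, 0.0, -1.0]]
wrist_force: [1.1, 0.8, -1.7]
finger_gap: 0.678
grasp_force: 30.0
```

```bash
python3 -c "
from h import *
goto(557.5,151.2,135,76.7)"
```

```text
t 6.8167 shift [ 66.  -14.3  -1.2] rot [ 0.   -0.04 -6.28] gap 0.67785961619385 q [ 0.09 -0.03  1.51  0.    1.66  0.43] pos [548.8  84.2 133.7] F [ 1.1  0.8 -1.7]
```

Request:
{"fn": "send_rows", "kwargs": {
  "moves": [
    [15,-4,0,0,0,-2,1],
    [30,-8,0,0,0,-4,1],
    [44,-11,0,0,0,-6.3,1],
    [56,-14,0,0,0,-6.3,1],
    [64,-15,0,0,0,-6.3,1],
    [67,-15.5,0,0,0,-6.3,1],
    [67,-15.5,0,0,0,-6.3,1],
    [67,-15.5,0,0,0,-6.3,1],
    [67,-15.5,0,0,0,-6.3,1],
    [67,-15.5,0,0,0,-6.3,1]
  ]
}}

```text
clock: 7.65
ee_pos: [0.5573, 0.1492, 0.1337]
ee_rot: [[0.236, 0.972, 0.0], [0.972, -0.236, -0.0], [-0.0, 0.0, -1.0]]
wrist_force: [0.1, 0.6, -1.5]
finger_gap: 0.677
grasp_force: 30.0
```

```bash
python3 -c "
from h import *
p,d=viewer.read_camera('side'); np.save('s2.npy',d)
t,d2=viewer.read_camera('top')
goto(557.5,151.2,135,76.7)
a=cv2.resize(p[110:210,235:335,::-1],(400,400),interpolation=3); b=cv2.resize(t[170:240,225:295,::-1],(400,400),interpolation=3)
cv2.imwrite('pics/m2.png',np.clip(np.hstack([a,b])*1.4,0,255).astype(np.uint8))
"
```

```text
t 7.75 shift [ 1.9 -0.2 -1.3] rot [ 0.01  0.   -0.35] gap 0.679831587790776 q [ 0.2   0.03  1.45 -0.    1.66  0.44] pos [557.3 149.3 133.7] F [-0.   0.9 -1.3]
```

View pics/m2.png

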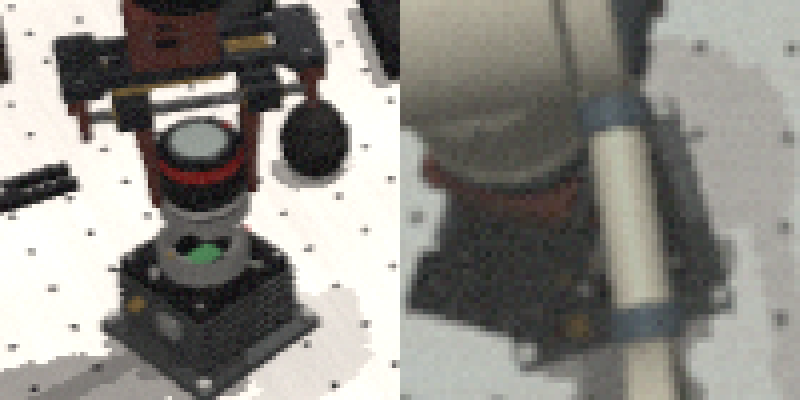

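The side crop shows the lens held upright above the ring, with the lens bar at crop (228,127) facing right and away. I'll check the dot's angle and the lateral alignment in this same view.

```bash
python3 - <<'E'
from h import *
p,d=viewer.read_camera('side'); d=np.median([d,np.load('s2.npy')],0)
print(blobs('side',p,286,297,136,147))
b=blobs('side',p,286,297,136,147)[0]; q=onz('side',*b[1:],.1773)*1000; print("bar",q, "rel", q[:2]-[557.3,149.3], np.degrees(np.arctan2(q[1]-149.3,q[0]-557.3)))
P=pts('side',d)*1000; v,u=np.mgrid[:400,:640]
h=cam('side')[3][0]; h2=h[:2]/np.linalg.norm(h[:2]); print("horiz axis",h2)
for nm,a,c in(("ring",82,90),("flange",120,129),("barrel",135,175)):
    m=(abs(P[...,0]-555)<48)&(abs(P[...,1]-150)<48)&(P[...,2]>a)&(P[...,2]<c)
    s=P[m][:,:2]@h2; print(nm,m.sum(),s.min(),s.max(),(s.min()+s.max())/2, np.percentile(s,[1,99]).mean())
print("tcp",np.array([557.3,149.3])@h2,"target",np.array([557.5,151.2])@h2)
E
```

```text
[(np.float64(28.0), np.float64(290.9732142857143), np.float64(141.0)), (np.float64(0.8499999999999943), np.float64(296.0), np.float64(140.0)), (np.float64(0.25), np.float64(296.0), np.float64(144.0))]
bar [579.47675902 155.89928982 177.3       ] rel [22.17675902  6.59928982] 16.571786073317046
horiz axis [ 0.89614395 -0.44376347]
ring 115 395.0873118008668 462.4164805872787 428.75189619407274 428.9311795589934
flange 70 402.3930100845367 465.1449719074298 433.76899099598324 433.8599267206574
barrel 323 395.91807560363674 473.34565364870457 434.6318646261707 435.05358592510476
tcp 433.1671376071589 target 432.50321580094976
```

```bash
python3 - <<'E'
from h import *
I=np.mean([viewer.read_camera('side')[0].astype(float) for _ in range(4)],0); np.save('s3.npy',I)
a=cv2.resize(np.clip(I[145:185,268:308,::-1]*1.4,0,255).astype(np.uint8),(400,400),interpolation=0)
t=cv2.imread('pics/top0.png'); b=cv2.resize(np.clip(t[186:226,236:276]*1.5,0,255).astype(np.uint8),(400,400),interpolation=0)
# overlay candidate: ring circle for (554.5,150.8)+top offset(-1,-.4)
def circ(im,n,c,r,z,u0,v0,col):
    q=[((proj(n,[(c[0]+r*np.cos(k))/1e3,(c[1]+r*np.sin(k))/1e3,z])-[u0,v0]+.5)*10) for k in np.linspace(0,6.28,60)]
    cv2.polylines(im,[np.round(q).astype(np.int32)],True,col,1)
circ(b,"top",(555,150.8),34,.089,236,186,(0,255,255)); circ(b,"top",(555,150.8),27.25,.089,236,186,(0,255,255))
circ(a,"side",(556,151),34,.089,268,145,(0,255,255)); circ(a,"side",(557.3,149.3),33,.1203,268,145,(0,255,0)); circ(a,"side",(557.3,149.3),33,.1283,268,145,(0,255,0))
cv2.imwrite('pics/m3.png',np.hstack([a,b]))
E
```

```text
(no output)
```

View pics/m3.png

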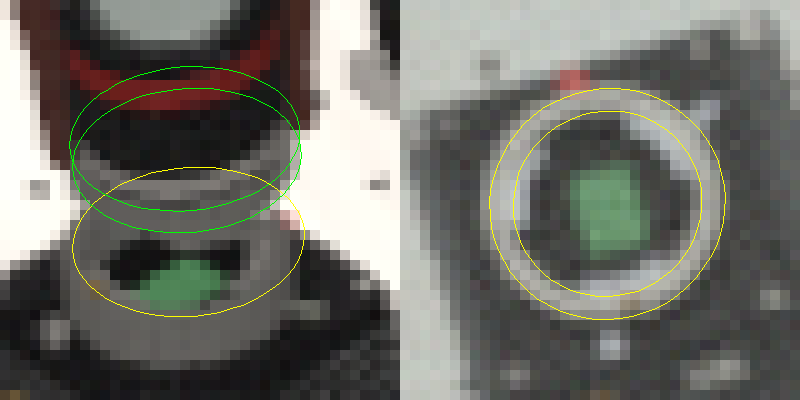

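Left: the flange matches the projected outline (green), and the ring sits about 0.7 px left of its guess (yellow). Right: the top-view ring fits the circle at (555,150.8). I'll aim for (555.2,151.4) in the robot frame.

Request:
{"fn": "send_rows", "kwargs": {
  "moves": [
    [0.5,-1,0,0,0,-0.3,1],
    [1.5,-2.5,0,0,0,-0.6,1],
    [1.5,-2.5,4,0,0,-0.6,1],
    [1.5,-2.5,9,0,0,-0.6,1],
    [1.5,-2.5,13,0,0,-0.6,1],
    [1.5,-2.5,15.5,0,0,-0.6,1],
    [1.5,-2.5,17,0,0,-0.6,1],
    [1.5,-2.5,18,0,0,-0.6,1],
    [1.5,-2.5,19,0,0,-0.6,1],
    [1.5,-2.5,20,0,0,-0.6,1]
  ]
}}

```text
clock: 8.83
ee_pos: [0.5553, 0.152, 0.1139]
ee_rot: [[0.225, 0.974, 0.0], [0.974, -0.225, 0.0], [0.0, 0.0, -1.0]]
wrist_force: [-0.9, 0.2, 0.4]
finger_gap: 0.678
grasp_force: 30.0
```

Request:
{"fn": "send_rows", "kwargs": {
  "moves": [
    [0,0,0,0,0,0,1],
    [0,0,0.5,0,0,0,1],
    [0,0,1,0,0,0,1],
    [0,0,1.3,0,0,0,1],
    [0,0,1.6,0,0,0,1],
    [0,0,1.9,0,0,0,1],
    [0,0,2.2,0,0,0,1],
    [0,0,2.5,0,0,0,1],
    [0,0,2.5,0,0,0,1],
    [0,0,2.5,0,0,0,1]
  ]
}}

```text
clock: 9.67
ee_pos: [0.555, 0.1519, 0.1111]
ee_rot: [[0.225, 0.974, -0.0], [0.974, -0.225, -0.0], [-0.0, -0.0, -1.0]]
wrist_force: [-3.4, -2.1, -0.3]
finger_gap: 0.677
grasp_force: 30.0
```

Request:
{"fn": "send_rows", "kwargs": {
  "moves": [
    [-0.3,-0.3,0,0,0,0,1],
    [-0.5,-0.5,0,0,0,0,1],
    [-0.5,-0.5,0,0,0,0,1],
    [-0.5,-0.5,0.3,0,0,0,1],
    [-0.5,-0.5,0.6,0,0,0,1],
    [-0.5,-0.5,0.9,0,0,0,1],
    [-0.5,-0.5,1.2,0,0,0,1],
    [-0.5,-0.5,1.5,0,0,0,1],
    [-0.5,-0.5,1.5,0,0,0,1],
    [-0.5,-0.5,1.5,0,0,0,1]
  ]
}}

```text
clock: 10.5
ee_pos: [0.5546, 0.1516, 0.1096]
ee_rot: [[0.225, 0.974, 0.0], [0.974, -0.225, 0.0], [0.0, 0.0, -1.0]]
wrist_force: [-0.2, -1.0, -2.2]
finger_gap: 0.683
grasp_force: 30.0
```

Request:
{"fn": "send_rows", "kwargs": {
  "moves": [
    [0,0,0.3,0,0,0,1],
    [0,0,0.6,0,0,0,1],
    [0,0,0.9,0,0,0,1],
    [0,0,1.2,0,0,0,1],
    [0,0,1.5,0,0,0,1],
    [0,0,1.8,0,0,0,1],
    [0,0,2.1,0,0,0,1],
    [0,0,2.4,0,0,0,1],
    [0,0,2.4,0,0,0,1],
    [0,0,2.4,0,0,0,1]
  ]
}}

```text
clock: 11.33
ee_pos: [0.5545, 0.1516, 0.1072]
ee_rot: [[0.225, 0.974, 0.0], [0.974, -0.225, 0.0], [0.0, 0.0, -1.0]]
wrist_force: [0.2, 0.0, -1.3]
finger_gap: 0.678
grasp_force: 30.0
```

Request:
{"fn": "send_rows", "kwargs": {
  "moves": [
    [0,0,0.3,0,0,0,1],
    [0,0,0.6,0,0,0,1],
    [0,0,0.9,0,0,0,1],
    [0,0,1.2,0,0,0,1],
    [0,0,1.5,0,0,0,1],
    [0,0,1.8,0,0,0,1],
    [0,0,2.1,0,0,0,1],
    [0,0,2.4,0,0,0,1],
    [0,0,2.4,0,0,0,1],
    [0,0,2.4,0,0,0,1]
  ]
}}

```text
clock: 12.17
ee_pos: [0.5545, 0.1516, 0.1048]
ee_rot: [[0.225, 0.974, 0.0], [0.974, -0.225, 0.0], [0.0, 0.0, -1.0]]
wrist_force: [0.1, 0.0, -0.6]
finger_gap: 0.681
grasp_force: 30.0
```

Request:
{"fn": "send_rows", "kwargs": {
  "moves": [
    [0,0,0.3,0,0,0,1],
    [0,0,0.6,0,0,0,1],
    [0,0,0.9,0,0,0,1],
    [0,0,1.2,0,0,0,1],
    [0,0,1.4,0,0,0,1],
    [0,0,1.6,0,0,0,1],
    [0,0,1.8,0,0,0,1],
    [0,0,1.9,0,0,0,1],
    [0,0,1.9,0,0,0,1],
    [0,0,1.9,0,0,0,1]
  ]
}}

```text
clock: 13.0
ee_pos: [0.5545, 0.1516, 0.1029]
ee_rot: [[0.225, 0.974, -0.0], [0.974, -0.225, -0.0], [-0.0, -0.0, -1.0]]
wrist_force: [0.5, 0.3, -1.4]
finger_gap: 0.677
grasp_force: 30.0
```

Request:
{"fn": "send_rows", "kwargs": {
  "moves": [
    [0,0,0.1,0,0,0,1],
    [0,0,0.2,0,0,0,1],
    [0,0,0.3,0,0,0,1],
    [0,0,0.4,0,0,0,1],
    [0,0,0.5,0,0,0,1],
    [0,0,0.6,0,0,0,1],
    [0,0,0.7,0,0,0,1],
    [0,0,0.7,0,0,0,1],
    [0,0,0.7,0,0,0,1],
    [0,0,0.7,0,0,0,1]
  ]
}}

```text
clock: 13.83
ee_pos: [0.5545, 0.1516, 0.1026]
ee_rot: [[0.225, 0.974, 0.0], [0.974, -0.225, 0.0], [0.0, 0.0, -1.0]]
wrist_force: [-2.0, -0.3, 3.0]
finger_gap: 0.679
grasp_force: 30.0
```

Request:
{"fn": "send_rows", "kwargs": {
  "moves": [
    [0,0,0,0,0,1,1],
    [0,0,0,0,0,4,1],
    [0,0,0,0,0,7,1],
    [0,0,0,0,0,10,1],
    [0,0,0,0,0,13,1],
    [0,0,0,0,0,16,1],
    [0,0,0,0,0,19,1],
    [0,0,0,0,0,22,1],
    [0,0,0,0,0,24,1],
    [0,0,0,0,0,25,1]
  ]
}}

```text
clock: 14.67
ee_pos: [0.5548, 0.1516, 0.1026]
ee_rot: [[0.617, 0.787, 0.001], [0.787, -0.617, 0.0], [0.001, 0.001, -1.0]]
wrist_force: [0.0, 0.0, 3.0]
finger_gap: 0.675
grasp_force: 30.0
```

```bash
cat > st.py <<'E'
from h import *
s=robot.observe(); R=s["ee_rot"]; print("t",s["clock"],"yaw",np.degrees(np.arctan2(R[1,0],R[0,0])).round(2),"pos",(s["ee_pos"]*1000).round(2),"F",s["wrist_force"].round(2),"M",s["ft_torque"].round(3))
E
python3 st.py
```

```text
t 14.6667 yaw 51.87 pos [554.8  151.6  102.56] F [0.04 0.   3.02] M [-0.148  0.191  0.03 ]
```

Free turning, no resistance.

Request:
{"fn": "send_rows", "kwargs": {
  "moves": [
    [0,0,0,0,0,2,1],
    [0,0,0,0,0,5,1],
    [0,0,0,0,0,8,1],
    [0,0,0,0,0,11,1],
    [0,0,0,0,0,14,1],
    [0,0,0,0,0,17,1],
    [0,0,0,0,0,20,1],
    [0,0,0,0,0,23,1],
    [0,0,0,0,0,25,1],
    [0,0,0,0,0,26,1]
  ]
}}

```text
clock: 15.5
ee_pos: [0.5549, 0.1515, 0.1026]
ee_rot: [[0.9, 0.437, 0.001], [0.437, -0.9, 0.0], [0.001, 0.0, -1.0]]
wrist_force: [-0.5, -0.2, 3.2]
finger_gap: 0.682
grasp_force: 30.0
```

```bash
python3 st.py
```

```text
t 15.5 yaw 25.9 pos [554.9  151.55 102.56] F [-0.48 -0.19  3.19] M [-0.117  0.18   0.108]
```

Request:
{"fn": "send_rows", "kwargs": {
  "moves": [
    [0,0,0,0,0,0.5,1],
    [0,0,0,0,0,1,1],
    [0,0,0,0,0,1.5,1],
    [0,0,0,0,0,2,1],
    [0,0,0,0,0,2.5,1],
    [0,0,0,0,0,3,1],
    [0,0,0,0,0,3.5,1],
    [0,0,0,0,0,4,1],
    [0,0,0,0,0,4,1],
    [0,0,0,0,0,4,1]
  ]
}}

```text
clock: 16.33
ee_pos: [0.5546, 0.1517, 0.1026]
ee_rot: [[0.927, 0.374, 0.0], [0.374, -0.927, 0.0], [0.001, -0.0, -1.0]]
wrist_force: [0.2, 0.2, 5.8]
finger_gap: 0.677
grasp_force: 30.0
```

```bash
python3 st.py
```

```text
t 16.3333 yaw 21.97 pos [554.64 151.69 102.57] F [0.16 0.21 5.76] M [-0.061  0.087 -0.062]
```

Request:
{"fn": "send_rows", "kwargs": {
  "moves": [
    [0,0,0,0,0,0.5,1],
    [0,0,0,0,0,1,1],
    [0,0,0,0,0,1.5,1],
    [0,0,0,0,0,2,1],
    [0,0,0,0,0,2.5,1],
    [0,0,0,0,0,3,1],
    [0,0,0,0,0,3,1],
    [0,0,0,0,0,3,1],
    [0,0,0,0,0,3,1],
    [0,0,0,0,0,3,1]
  ]
}}

```text
clock: 17.17
ee_pos: [0.5546, 0.1517, 0.1026]
ee_rot: [[0.946, 0.325, 0.0], [0.325, -0.946, 0.0], [0.001, -0.0, -1.0]]
wrist_force: [0.2, -0.1, 4.6]
finger_gap: 0.68
grasp_force: 30.0
```

```bash
python3 st.py
```

```text
t 17.1667 yaw 18.97 pos [554.62 151.72 102.57] F [ 0.2  -0.05  4.58] M [-0.043  0.163 -0.056]
```

Request:
{"fn": "send_rows", "kwargs": {
  "moves": [
    [0,0,0,0,0,0.5,1],
    [0,0,0,0,0,1,1],
    [0,0,0,0,0,1.5,1],
    [0,0,0,0,0,2,1],
    [0,0,0,0,0,2,1],
    [0,0,0,0,0,2,1],
    [0,0,0,0,0,2,1],
    [0,0,0,0,0,2,1],
    [0,0,0,0,0,2,1],
    [0,0,0,0,0,2,1]
  ]
}}

```text
clock: 18.0
ee_pos: [0.5546, 0.1517, 0.1026]
ee_rot: [[0.956, 0.292, 0.0], [0.292, -0.956, 0.0], [0.0, -0.0, -1.0]]
wrist_force: [-1.0, -0.7, 5.3]
finger_gap: 0.682
grasp_force: 30.0
```

```bash
python3 st.py
```

```text
t 18.0 yaw 16.98 pos [554.61 151.73 102.57] F [-0.98 -0.66  5.35] M [-0.066  0.131 -0.017]
```

Request:
{"fn": "send_rows", "kwargs": {
  "moves": [
    [0,0,0,0,0,0.5,1],
    [0,0,0,0,0,1,1],
    [0,0,0,0,0,1.5,1],
    [0,0,0,0,0,2,1],
    [0,0,0,0,0,2,1],
    [0,0,0,0,0,2,1],
    [0,0,0,0,0,2,1],
    [0,0,0,0,0,2,1],
    [0,0,0,0,0,2,1],
    [0,0,0,0,0,2,1]
  ]
}}

```text
clock: 18.83
ee_pos: [0.5544, 0.1518, 0.1026]
ee_rot: [[0.966, 0.259, -0.0], [0.259, -0.966, 0.0], [0.0, -0.0, -1.0]]
wrist_force: [-1.4, 0.4, 5.7]
finger_gap: 0.68
grasp_force: 30.0
```

```bash
python3 st.py
```

```text
t 18.8333 yaw 15.01 pos [554.4  151.81 102.57] F [-1.35  0.37  5.69] M [0.001 0.251 0.159]
```

Request:
{"fn": "send_rows", "kwargs": {
  "moves": [
    [0,0,0,0,0,0.5,1],
    [0,0,0,0,0,1,1],
    [0,0,0,0,0,1,1],
    [0,0,0,0,0,1,1],
    [0,0,0,0,0,1,1],
    [0,0,0,0,0,1,1],
    [0,0,0,0,0,1,1],
    [0,0,0,0,0,1,1],
    [0,0,0,0,0,1,1],
    [0,0,0,0,0,1,1]
  ]
}}

```text
clock: 19.67
ee_pos: [0.5542, 0.1518, 0.1026]
ee_rot: [[0.97, 0.242, -0.0], [0.242, -0.97, 0.0], [-0.0, -0.0, -1.0]]
wrist_force: [-2.0, -0.6, 5.4]
finger_gap: 0.679
grasp_force: 30.0
```

```bash
python3 - <<'E'
exec(open('st.py').read())
p,d=viewer.read_camera('side')
a=p[105:195,235:335]
cv2.imwrite('pics/m4.png',np.clip(cv2.resize(a[...,::-1],(660,594),interpolation=3)*1.4,0,255).astype(np.uint8))
exec(open('st.py').read())
E
```

```text
t 19.6667 yaw 14.03 pos [554.25 151.83 102.56] F [-1.96 -0.65  5.37] M [-0.067  0.425  0.343]
t 19.7167 yaw 14.03 pos [554.26 151.79 102.59] F [-2.88  0.75  4.65] M [-0.093  0.394  0.341]
```

View pics/m4.png

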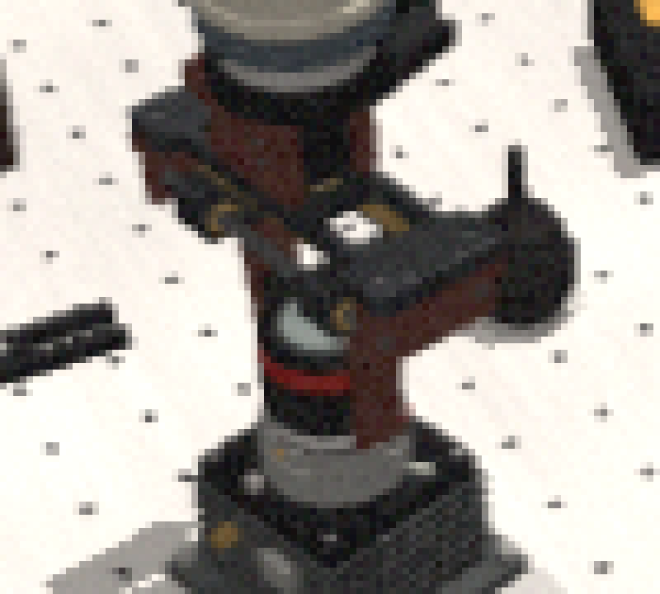

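The crop shows the lens seated, the red dot at right near the lock mark at about (405,412), and the brass pin spot at (283,452). The torque is rising, so something is blocking. I'll back off a few degrees to see whether the pin holds against turning back.

Request:
{"fn": "send_rows", "kwargs": {
  "moves": [
    [0,0,0,0,0,0.5,1],
    [0,0,0,0,0,1,1],
    [0,0,0,0,0,0,1],
    [0,0,0,0,0,-1,1],
    [0,0,0,0,0,-2,1],
    [0,0,0,0,0,-3,1],
    [0,0,0,0,0,-4,1],
    [0,0,0,0,0,-4,1],
    [0,0,0,0,0,-4,1],
    [0,0,0,0,0,-4,1]
  ]
}}

```text
clock: 20.55
ee_pos: [0.5545, 0.1516, 0.1026]
ee_rot: [[0.951, 0.309, 0.0], [0.309, -0.951, 0.0], [0.0, -0.0, -1.0]]
wrist_force: [-0.7, 0.6, 5.0]
finger_gap: 0.683
grasp_force: 30.0
```

```bash
python3 st.py
```

```text
t 20.55 yaw 17.99 pos [554.51 151.64 102.57] F [-0.71  0.64  4.95] M [-0.092  0.182  0.143]
```

Request:
{"fn": "send_rows", "kwargs": {
  "moves": [
    [0,0,0,0,0,-0.5,1],
    [0,0,0,0,0,-1,1],
    [0,0,0,0,0,-1.5,1],
    [0,0,0,0,0,-2,1],
    [0,0,0,0,0,-2.5,1],
    [0,0,0,0,0,-3,1],
    [0,0,0,0,0,-3,1],
    [0,0,0,0,0,-3,1],
    [0,0,0,0,0,-3,1],
    [0,0,0,0,0,-3,1]
  ]
}}

```text
clock: 21.38
ee_pos: [0.5546, 0.1516, 0.1026]
ee_rot: [[0.934, 0.358, 0.0], [0.358, -0.934, 0.0], [0.0, 0.0, -1.0]]
wrist_force: [-0.1, -0.1, 4.2]
finger_gap: 0.682
grasp_force: 30.0
```

```bash
python3 st.py
```

```text
t 21.3833 yaw 20.98 pos [554.65 151.59 102.59] F [-0.1  -0.06  4.21] M [-0.089  0.135  0.026]
```

Request:
{"fn": "send_rows", "kwargs": {
  "moves": [
    [0,0,0,0,0,-0.5,1],
    [0,0,0,0,0,-1,1],
    [0,0,0,0,0,-1.5,1],
    [0,0,0,0,0,-2,1],
    [0,0,0,0,0,-2.5,1],
    [0,0,0,0,0,-3,1],
    [0,0,0,0,0,-3,1],
    [0,0,0,0,0,-3,1],
    [0,0,0,0,0,-3,1],
    [0,0,0,0,0,-3,1]
  ]
}}

```text
clock: 22.22
ee_pos: [0.5542, 0.1526, 0.1026]
ee_rot: [[0.914, 0.407, -0.0], [0.407, -0.914, 0.002], [0.001, -0.002, -1.0]]
wrist_force: [-2.9, 3.7, 4.8]
finger_gap: 0.677
grasp_force: 30.0
```

```bash
python3 st.py
```

```text
t 22.2167 yaw 23.99 pos [554.24 152.64 102.61] F [-2.91  3.7   4.84] M [ 0.374  0.364 -0.376]
```

The turn is blocked both ways, with about 7° of play, so the pin is in the notch. I'll centre in the play, then start lifting.

Request:
{"fn": "send_rows", "kwargs": {
  "moves": [
    [0,0,0,0,0,1.5,1],
    [0,0,0,0,0,3,1],
    [0,0,0,0,0,4.5,1],
    [0,0,0,0,0,5.5,1],
    [0,0,-0.2,0,0,5.5,1],
    [0,0,-0.4,0,0,5.5,1],
    [0,0,-0.7,0,0,5.5,1],
    [0,0,-1,0,0,5.5,1],
    [0,0,-1,0,0,5.5,1],
    [0,0,-1,0,0,5.5,1]
  ]
}}

```text
clock: 23.05
ee_pos: [0.5542, 0.1515, 0.1026]
ee_rot: [[0.948, 0.317, -0.001], [0.317, -0.948, -0.0], [-0.001, -0.0, -1.0]]
wrist_force: [0.5, 1.0, 0.2]
finger_gap: 0.674
grasp_force: 30.0
```

```bash
python3 st.py
```

```text
t 23.05 yaw 18.51 pos [554.23 151.51 102.61] F [0.5  0.98 0.18] M [ 0.118 -0.093  0.003]
```

Request:
{"fn": "send_rows", "kwargs": {
  "moves": [
    [0,0,-0.1,0,0,0,1],
    [0,0,-0.2,0,0,0,1],
    [0,0,-0.4,0,0,0,1],
    [0,0,-0.6,0,0,0,1],
    [0,0,-0.8,0,0,0,1],
    [0,0,-1,0,0,0,1],
    [0,0,-1.2,0,0,0,1],
    [0,0,-1.4,0,0,0,1],
    [0,0,-1.4,0,0,0,1],
    [0,0,-1.4,0,0,0,1]
  ]
}}

```text
clock: 23.88
ee_pos: [0.5545, 0.1516, 0.1047]
ee_rot: [[0.948, 0.317, 0.0], [0.317, -0.948, 0.0], [0.0, -0.0, -1.0]]
wrist_force: [0.0, 0.2, -1.7]
finger_gap: 0.676
grasp_force: 30.0
```

```bash
python3 st.py
```

```text
t 23.8833 yaw 18.51 pos [554.53 151.58 104.66] F [ 0.02  0.23 -1.67] M [-0.071  0.136  0.025]
```

Request:
{"fn": "send_rows", "kwargs": {
  "moves": [
    [0,0,-0.1,0,0,0,1],
    [0,0,-0.2,0,0,0,1],
    [0,0,-0.3,0,0,0,1],
    [0,0,-0.4,0,0,0,1],
    [0,0,-0.5,0,0,0,1],
    [0,0,-0.6,0,0,0,1],
    [0,0,-0.7,0,0,0,1],
    [0,0,-0.8,0,0,0,1],
    [0,0,-0.8,0,0,0,1],
    [0,0,-0.8,0,0,0,1]
  ]
}}

```text
clock: 24.72
ee_pos: [0.5545, 0.1516, 0.1054]
ee_rot: [[0.948, 0.317, 0.0], [0.317, -0.948, -0.0], [0.0, 0.0, -1.0]]
wrist_force: [0.7, -0.3, -1.4]
finger_gap: 0.677
grasp_force: 30.0
```

Request:
{"fn": "send_rows", "kwargs": {
  "moves": [
    [0,0,-0.1,0,0,0,1],
    [0,0,-0.2,0,0,0,1],
    [0,0,-0.3,0,0,0,1],
    [0,0,-0.4,0,0,0,1],
    [0,0,-0.5,0,0,0,1],
    [0,0,-0.6,0,0,0,1],
    [0,0,-0.7,0,0,0,1],
    [0,0,-0.8,0,0,0,1],
    [0,0,-0.8,0,0,0,1],
    [0,0,-0.8,0,0,0,1]
  ]
}}

```text
clock: 25.55
ee_pos: [0.5546, 0.1516, 0.1063]
ee_rot: [[0.948, 0.317, 0.0], [0.317, -0.948, -0.0], [0.0, 0.0, -1.0]]
wrist_force: [0.2, 0.3, -1.3]
finger_gap: 0.677
grasp_force: 30.0
```

Request:
{"fn": "send_rows", "kwargs": {
  "moves": [
    [0,0,-0.1,0,0,0,1],
    [0,0,-0.2,0,0,0,1],
    [0,0,-0.3,0,0,0,1],
    [0,0,-0.4,0,0,0,1],
    [0,0,-0.5,0,0,0,1],
    [0,0,-0.6,0,0,0,1],
    [0,0,-0.7,0,0,0,1],
    [0,0,-0.8,0,0,0,1],
    [0,0,-0.8,0,0,0,1],
    [0,0,-0.8,0,0,0,1]
  ]
}}

```text
clock: 26.38
ee_pos: [0.5545, 0.1515, 0.1067]
ee_rot: [[0.948, 0.317, -0.0], [0.317, -0.948, -0.0], [-0.0, -0.0, -1.0]]
wrist_force: [1.7, 0.7, -3.6]
finger_gap: 0.676
grasp_force: 30.0
```

Request:
{"fn": "send_rows", "kwargs": {
  "moves": [
    [0,0,-0.1,0,0,0,1],
    [0,0,-0.2,0,0,0,1],
    [0,0,-0.3,0,0,0,1],
    [0,0,-0.4,0,0,0,1],
    [0,0,-0.5,0,0,0,1],
    [0,0,-0.6,0,0,0,1],
    [0,0,-0.7,0,0,0,1],
    [0,0,-0.8,0,0,0,1],
    [0,0,-0.8,0,0,0,1],
    [0,0,-0.8,0,0,0,1]
  ]
}}

```text
clock: 27.22
ee_pos: [0.5543, 0.1515, 0.1068]
ee_rot: [[0.948, 0.317, -0.001], [0.317, -0.948, -0.0], [-0.001, -0.0, -1.0]]
wrist_force: [5.0, 1.5, -15.2]
finger_gap: 0.682
grasp_force: 30.0
```

```bash
python3 st.py
```

```text
t 27.2167 yaw 18.51 pos [554.34 151.52 106.8 ] F [  4.96   1.53 -15.17] M [ 0.149 -0.841 -0.049]
```

Request:
{"fn": "send_rows", "kwargs": {
  "moves": [
    [0,0,0,0,0,0,1],
    [0,0,0,0,0,0,1],
    [0,0,0,0,0,0,1],
    [0,0,0,0,0,0,1],
    [0,0,0,0,0,0,1],
    [0,0,0,0,0,0,1],
    [0,0,0,0,0,0,1],
    [0,0,0,0,0,0,1],
    [0,0,0,0,0,0,1],
    [0,0,0,0,0,0,1]
  ]
}}

```text
clock: 28.05
ee_pos: [0.5543, 0.1515, 0.1068]
ee_rot: [[0.948, 0.317, -0.001], [0.317, -0.948, -0.0], [-0.001, -0.0, -1.0]]
wrist_force: [4.8, 2.2, -16.2]
finger_gap: 0.679
grasp_force: 30.0
```

```bash
python3 st.py
```

```text
t 28.05 yaw 18.5 pos [554.31 151.5  106.78] F [  4.81   2.21 -16.17] M [ 0.143 -0.747 -0.026]
```

Request:
{"fn": "send_rows", "kwargs": {
  "moves": [
    [0,0,0.05,0,0,0,1],
    [0,0,0.05,0,0,0,1],
    [0,0,0.05,0,0,0,1],
    [0,0,0.05,0,0,0,1],
    [0,0,0.05,0,0,0,1],
    [0,0,0.05,0,0,0,1],
    [0,0,0.05,0,0,0,1],
    [0,0,0.05,0,0,0,1],
    [0,0,0.05,0,0,0,1],
    [0,0,0.05,0,0,0,1]
  ]
}}

```text
clock: 28.88
ee_pos: [0.5543, 0.1515, 0.1068]
ee_rot: [[0.948, 0.317, -0.001], [0.317, -0.948, -0.0], [-0.001, -0.0, -1.0]]
wrist_force: [4.8, 2.1, -16.1]
finger_gap: 0.677
grasp_force: 30.0
```

Request:
{"fn": "send_rows", "kwargs": {
  "moves": [
    [0,0,0,0,0,0,1],
    [0,0,0,0,0,0,1],
    [0,0,0,0,0,0,1],
    [0,0,0,0,0,0,1],
    [0,0,0,0,0,0,1],
    [0,0,0,0,0,0,1],
    [0,0,0,0,0,0,1],
    [0,0,0,0,0,0,1],
    [0,0,0,0,0,0,1],
    [0,0,0,0,0,0,1]
  ]
}}

```text
clock: 29.72
ee_pos: [0.5543, 0.1515, 0.1068]
ee_rot: [[0.948, 0.317, -0.001], [0.317, -0.948, -0.0], [-0.001, -0.0, -1.0]]
wrist_force: [4.2, 1.0, -15.8]
finger_gap: 0.676
grasp_force: 30.0
```

Request:
{"fn": "send_rows", "kwargs": {
  "moves": [
    [0,0,0.1,0,0,0,1],
    [0,0,0.1,0,0,0,1],
    [0,0,0.1,0,0,0,1],
    [0,0,0.1,0,0,0,1],
    [0,0,0.1,0,0,0,1],
    [0,0,0.1,0,0,0,1],
    [0,0,0.1,0,0,0,1],
    [0,0,0.1,0,0,0,1],
    [0,0,0.1,0,0,0,1],
    [0,0,0.1,0,0,0,1]
  ]
}}

```text
clock: 30.55
ee_pos: [0.5543, 0.1515, 0.1068]
ee_rot: [[0.948, 0.317, -0.001], [0.317, -0.948, -0.0], [-0.001, -0.0, -1.0]]
wrist_force: [5.0, 1.0, -16.5]
finger_gap: 0.677
grasp_force: 30.0
```

Request:
{"fn": "send_rows", "kwargs": {
  "moves": [
    [0,0,0,0,0,0,1],
    [0,0,0,0,0,0,1],
    [0,0,0,0,0,0,1],
    [0,0,0,0,0,0,1],
    [0,0,0,0,0,0,1],
    [0,0,0,0,0,0,1],
    [0,0,0,0,0,0,1],
    [0,0,0,0,0,0,1],
    [0,0,0,0,0,0,1],
    [0,0,0,0,0,0,1]
  ]
}}

```text
clock: 31.38
ee_pos: [0.5543, 0.1515, 0.1068]
ee_rot: [[0.948, 0.317, -0.001], [0.317, -0.948, -0.0], [-0.001, -0.0, -1.0]]
wrist_force: [5.2, 0.9, -15.8]
finger_gap: 0.678
grasp_force: 30.0
```

```bash
python3 st.py
```

```text
t 31.3833 yaw 18.5 pos [554.34 151.51 106.84] F [  5.25   0.87 -15.77] M [ 0.143 -0.792  0.011]
```

Request:
{"fn": "send_rows", "kwargs": {
  "moves": [
    [0,0,0.1,0,0,0,1],
    [0,0,0.2,0,0,0,1],
    [0,0,0.2,0,0,0,1],
    [0,0,0.2,0,0,0,1],
    [0,0,0.2,0,0,0,1],
    [0,0,0.2,0,0,0,1],
    [0,0,0.2,0,0,0,1],
    [0,0,0.2,0,0,0,1],
    [0,0,0.2,0,0,0,1],
    [0,0,0.2,0,0,0,1]
  ]
}}

```text
clock: 32.22
ee_pos: [0.5543, 0.1515, 0.1068]
ee_rot: [[0.948, 0.317, -0.001], [0.317, -0.948, -0.0], [-0.001, -0.0, -1.0]]
wrist_force: [5.4, 1.2, -16.7]
finger_gap: 0.677
grasp_force: 30.0
```

```bash
python3 st.py
```

```text
t 32.2167 yaw 18.51 pos [554.32 151.53 106.8 ] F [  5.41   1.19 -16.74] M [ 0.115 -0.838  0.006]
```

Request:
{"fn": "send_rows", "kwargs": {
  "moves": [
    [0,0,0.1,0,0,0,1],
    [0,0,0.2,0,0,0,1],
    [0,0,0.3,0,0,0,1],
    [0,0,0.3,0,0,0,1],
    [0,0,0.3,0,0,0,1],
    [0,0,0.3,0,0,0,1],
    [0,0,0.3,0,0,0,1],
    [0,0,0.3,0,0,0,1],
    [0,0,0.3,0,0,0,1],
    [0,0,0.3,0,0,0,1]
  ]
}}

```text
clock: 33.05
ee_pos: [0.5544, 0.1515, 0.1068]
ee_rot: [[0.948, 0.317, -0.001], [0.317, -0.948, -0.0], [-0.001, -0.0, -1.0]]
wrist_force: [5.6, 1.0, -19.4]
finger_gap: 0.679
grasp_force: 30.0
```

```bash
python3 st.py
```

```text
t 33.05 yaw 18.51 pos [554.36 151.52 106.83] F [  5.62   0.98 -19.39] M [ 0.035 -0.723 -0.028]
```

Request:
{"fn": "send_rows", "kwargs": {
  "moves": [
    [0,0,0.2,0,0,0,1],
    [0,0,0.4,0,0,0,1],
    [0,0,0.5,0,0,0,1],
    [0,0,0.5,0,0,0,1],
    [0,0,0.5,0,0,0,1],
    [0,0,0.5,0,0,0,1],
    [0,0,0.5,0,0,0,1],
    [0,0,0.5,0,0,0,1],
    [0,0,0.5,0,0,0,1],
    [0,0,0.5,0,0,0,1]
  ]
}}

```text
clock: 33.88
ee_pos: [0.5545, 0.1516, 0.1068]
ee_rot: [[0.948, 0.317, -0.0], [0.317, -0.948, -0.0], [-0.0, 0.0, -1.0]]
wrist_force: [2.6, 1.4, -15.1]
finger_gap: 0.684
grasp_force: 30.0
```

```bash
python3 st.py
```

```text
t 33.8833 yaw 18.51 pos [554.45 151.55 106.78] F [  2.64   1.36 -15.14] M [-0.017 -0.23   0.002]
```

Request:
{"fn": "send_rows", "kwargs": {
  "moves": [
    [0,0,0.05,0,0,0,1],
    [0,0,0.05,0,0,0,1],
    [0,0,0.05,0,0,0,1],
    [0,0,0.05,0,0,0,1],
    [0,0,0.05,0,0,0,1],
    [0,0,0.05,0,0,0,1],
    [0,0,0.05,0,0,0,1],
    [0,0,0.05,0,0,0,1],
    [0,0,0.05,0,0,0,1],
    [0,0,0.05,0,0,0,1]
  ]
}}

```text
clock: 34.72
ee_pos: [0.5545, 0.1516, 0.1068]
ee_rot: [[0.948, 0.317, 0.0], [0.317, -0.948, -0.0], [0.0, 0.0, -1.0]]
wrist_force: [0.3, -0.1, -13.2]
finger_gap: 0.68
grasp_force: 30.0
```

Request:
{"fn": "send_rows", "kwargs": {
  "moves": [
    [0,0,0,0,0,0,1],
    [0,0,0,0,0,0,1],
    [0,0,0,0,0,0,1],
    [0,0,0,0,0,0,1],
    [0,0,0,0,0,0,1],
    [0,0,0,0,0,0,1],
    [0,0,0,0,0,0,1],
    [0,0,0,0,0,0,1],
    [0,0,0,0,0,0,1],
    [0,0,0,0,0,0,1]
  ]
}}

```text
clock: 35.55
ee_pos: [0.5545, 0.1516, 0.1068]
ee_rot: [[0.948, 0.317, 0.0], [0.317, -0.948, 0.0], [0.0, 0.0, -1.0]]
wrist_force: [-0.6, -0.7, -11.8]
finger_gap: 0.678
grasp_force: 30.0
```

Request:
{"fn": "send_rows", "kwargs": {
  "moves": [
    [0,0,0,0,0,0,1],
    [0,0,0,0,0,0,1],
    [0,0,0,0,0,0,1],
    [0,0,0,0,0,0,1],
    [0,0,0,0,0,0,1],
    [0,0,0,0,0,0,1],
    [0,0,0,0,0,0,1],
    [0,0,0,0,0,0,1],
    [0,0,0,0,0,0,1],
    [0,0,0,0,0,0,1]
  ]
}}

```text
clock: 36.38
ee_pos: [0.5546, 0.1516, 0.1068]
ee_rot: [[0.948, 0.317, 0.0], [0.317, -0.948, 0.0], [0.0, 0.0, -1.0]]
wrist_force: [-0.8, -0.3, -10.5]
finger_gap: 0.679
grasp_force: 30.0
```

Request:
{"fn": "send_rows", "kwargs": {
  "moves": [
    [0,0,-0.1,0,0,0,1],
    [0,0,-0.2,0,0,0,1],
    [0,0,-0.3,0,0,0,1],
    [0,0,-0.4,0,0,0,1],
    [0,0,-0.4,0,0,0,1],
    [0,0,-0.4,0,0,0,1],
    [0,0,-0.4,0,0,0,1],
    [0,0,-0.4,0,0,0,1],
    [0,0,-0.4,0,0,0,1],
    [0,0,-0.4,0,0,0,1]
  ]
}}

```text
clock: 37.22
ee_pos: [0.5545, 0.1516, 0.1068]
ee_rot: [[0.948, 0.317, -0.0], [0.317, -0.948, -0.0], [-0.0, -0.0, -1.0]]
wrist_force: [1.2, 0.1, -14.2]
finger_gap: 0.681
grasp_force: 30.0
```

```bash
python3 st.py
```

```text
t 37.2167 yaw 18.51 pos [554.49 151.56 106.79] F [  1.17   0.07 -14.19] M [-0.022 -0.013  0.025]
```

Request:
{"fn": "send_rows", "kwargs": {
  "moves": [
    [0,0,0,0,0,0,1],
    [0,0,0,0,0,0,1],
    [0,0,0,0,0,0,1],
    [0,0,0,0,0,0,1],
    [0,0,0,0,0,0,1],
    [0,0,0,0,0,0,1],
    [0,0,0,0,0,0,1],
    [0,0,0,0,0,0,1],
    [0,0,0,0,0,0,1],
    [0,0,0,0,0,0,1]
  ]
}}

```text
clock: 38.05
ee_pos: [0.5545, 0.1515, 0.1068]
ee_rot: [[0.948, 0.317, -0.0], [0.317, -0.948, -0.0], [-0.0, -0.0, -1.0]]
wrist_force: [2.4, 1.6, -16.6]
finger_gap: 0.684
grasp_force: 30.0
```

```bash
python3 st.py
```

```text
t 38.05 yaw 18.5 pos [554.48 151.53 106.8 ] F [  2.38   1.6  -16.62] M [-0.041 -0.123  0.015]
```

Request:
{"fn": "send_rows", "kwargs": {
  "moves": [
    [0,0,0.1,0,0,0,1],
    [0,0,0.2,0,0,0,1],
    [0,0,0.25,0,0,0,1],
    [0,0,0.25,0,0,0,1],
    [0,0,0.25,0,0,0,1],
    [0,0,0.25,0,0,0,1],
    [0,0,0.25,0,0,0,1],
    [0,0,0.25,0,0,0,1],
    [0,0,0.25,0,0,0,1],
    [0,0,0.25,0,0,0,1]
  ]
}}

```text
clock: 38.88
ee_pos: [0.5545, 0.1516, 0.1068]
ee_rot: [[0.948, 0.317, 0.0], [0.317, -0.948, -0.0], [-0.0, 0.0, -1.0]]
wrist_force: [0.2, -0.4, -15.3]
finger_gap: 0.683
grasp_force: 30.0
```

Request:
{"fn": "send_rows", "kwargs": {
  "moves": [
    [0,0,0,0,0,0,1],
    [0,0,0,0,0,0,1],
    [0,0,0,0,0,0,1],
    [0,0,0,0,0,0,1],
    [0,0,0,0,0,0,1],
    [0,0,0,0,0,0,1],
    [0,0,0,0,0,0,1],
    [0,0,0,0,0,0,1],
    [0,0,0,0,0,0,1],
    [0,0,0,0,0,0,1]
  ]
}}

```text
clock: 39.72
ee_pos: [0.5545, 0.1516, 0.1068]
ee_rot: [[0.948, 0.317, -0.0], [0.317, -0.948, 0.0], [0.0, -0.0, -1.0]]
wrist_force: [0.4, 0.0, -15.0]
finger_gap: 0.679
grasp_force: 30.0
```

```bash
python3 st.py
```

```text
t 39.7167 yaw 18.5 pos [554.51 151.57 106.82] F [ 3.700e-01  1.000e-02 -1.497e+01] M [-0.015  0.062  0.028]
```

Request:
{"fn": "send_rows", "kwargs": {
  "moves": [
    [0,0,0,0,0,0,1],
    [0,0,0,0,0,0,1],
    [0,0,0,0,0,0,1],
    [0,0,0,0,0,0,1],
    [0,0,0,0,0,0,1],
    [0,0,0,0,0,0,1],
    [0,0,0,0,0,0,1],
    [0,0,0,0,0,0,1],
    [0,0,0,0,0,0,1],
    [0,0,0,0,0,0,1]
  ]
}}

```text
clock: 40.55
ee_pos: [0.5545, 0.1516, 0.1068]
ee_rot: [[0.948, 0.317, 0.0], [0.317, -0.948, -0.0], [0.0, 0.0, -1.0]]
wrist_force: [0.4, 0.3, -14.6]
finger_gap: 0.678
grasp_force: 30.0
```

Request:
{"fn": "send_rows", "kwargs": {
  "moves": [
    [0,0,0.2,0,0,0,1],
    [0,0,0.4,0,0,0,1],
    [0,0,0.6,0,0,0,1],
    [0,0,0.8,0,0,0,1],
    [0,0,1,0,0,0,1],
    [0,0,1.3,0,0,0,1],
    [0,0,1.6,0,0,0,1],
    [0,0,1.9,0,0,0,1],
    [0,0,2.2,0,0,0,1],
    [0,0,2.5,0,0,0,1]
  ]
}}

```text
clock: 41.38
ee_pos: [0.5553, 0.1519, 0.1059]
ee_rot: [[0.948, 0.317, 0.003], [0.317, -0.948, 0.001], [0.003, 0.0, -1.0]]
wrist_force: [-0.9, 0.8, -0.7]
finger_gap: 0.679
grasp_force: 30.0
```

```bash
python3 st.py
```

```text
t 41.3833 yaw 18.51 pos [555.31 151.9  105.88] F [-0.91  0.8  -0.68] M [0.06  0.395 0.014]
```

Request:
{"fn": "send_rows", "kwargs": {
  "moves": [
    [0,0,0.1,0,0,0,1],
    [0,0,0.3,0,0,0,1],
    [0,0,0.5,0,0,0,1],
    [0,0,0.7,0,0,0,1],
    [0,0,0.9,0,0,0,1],
    [0,0,1.1,0,0,0,1],
    [0,0,1.3,0,0,0,1],
    [0,0,1.3,0,0,0,1],
    [0,0,1.3,0,0,0,1],
    [0,0,1.3,0,0,0,1]
  ]
}}

```text
clock: 42.22
ee_pos: [0.5545, 0.1515, 0.103]
ee_rot: [[0.948, 0.317, 0.0], [0.317, -0.948, -0.0], [-0.0, 0.0, -1.0]]
wrist_force: [-0.1, -1.2, -1.1]
finger_gap: 0.678
grasp_force: 30.0
```

```bash
python3 st.py
```

```text
t 42.2167 yaw 18.5 pos [554.54 151.54 102.96] F [-0.15 -1.21 -1.07] M [-0.045  0.074 -0.013]
```

Request:
{"fn": "send_rows", "kwargs": {
  "moves": [
    [0,0,0.1,0,0,0,1],
    [0,0,0.2,0,0,0,1],
    [0,0,0.3,0,0,0,1],
    [0,0,0.4,0,0,0,1],
    [0,0,0.5,0,0,0,1],
    [0,0,0.5,0,0,0,1],
    [0,0,0.5,0,0,0,1],
    [0,0,0.5,0,0,0,1],
    [0,0,0.5,0,0,0,1],
    [0,0,0.5,0,0,0,1]
  ]
}}

```text
clock: 43.05
ee_pos: [0.5545, 0.1516, 0.1026]
ee_rot: [[0.948, 0.317, 0.0], [0.317, -0.948, 0.0], [0.0, 0.0, -1.0]]
wrist_force: [-0.5, -0.4, -1.2]
finger_gap: 0.68
grasp_force: 30.0
```

```bash
python3 st.py
```

```text
t 43.05 yaw 18.5 pos [554.55 151.58 102.61] F [-0.54 -0.44 -1.15] M [-0.031  0.218 -0.006]
```

Request:
{"fn": "send_rows", "kwargs": {
  "moves": [
    [0,0,0.1,0,0,0,0.7],
    [0,0,0.2,0,0,0,0.5],
    [0,0,0.2,0,0,0,0.42],
    [0,0,0.2,0,0,0,0.38],
    [0,0,0.2,0,0,0,0.36],
    [0,0,0.2,0,0,0,0.35],
    [0,0,0.2,0,0,0,0.34],
    [0,0,0.2,0,0,0,0.335],
    [0,0,0.2,0,0,0,0.33],
    [0,0,0.2,0,0,0,0.325]
  ]
}}

```text
clock: 43.88
ee_pos: [0.5546, 0.1516, 0.1026]
ee_rot: [[0.948, 0.317, 0.0], [0.317, -0.948, 0.0], [0.0, 0.0, -1.0]]
wrist_force: [-3.1, -0.2, 4.1]
finger_gap: 0.679
grasp_force: 20.5
```

```bash
python3 st.py
```

```text
t 43.8833 yaw 18.51 pos [554.57 151.62 102.6 ] F [-3.13 -0.17  4.06] M [-0.132  0.615  0.024]
```

Request:
{"fn": "send_rows", "kwargs": {
  "moves": [
    [0,0,-0.1,0,0,0,0.323],
    [0,0,-0.1,0,0,0,0.321],
    [0,0,-0.1,0,0,0,0.319],
    [0,0,-0.1,0,0,0,0.317],
    [0,0,-0.1,0,0,0,0.315],
    [0,0,-0.1,0,0,0,0.312],
    [0,0,-0.1,0,0,0,0.309],
    [0,0,-0.1,0,0,0,0.306],
    [0,0,-0.1,0,0,0,0.303],
    [0,0,-0.1,0,0,0,0.3]
  ]
}}

```text
clock: 44.72
ee_pos: [0.5546, 0.1516, 0.1023]
ee_rot: [[0.948, 0.317, 0.0], [0.317, -0.948, -0.0], [0.0, 0.0, -1.0]]
wrist_force: [-1.1, -0.6, 0.9]
finger_gap: 0.701
grasp_force: 0.0
```

Request:
{"fn": "send_rows", "kwargs": {
  "moves": [
    [0,0,0,0,0,0,0.29],
    [0,0,0,0,0,0,0.28],
    [0,0,0,0,0,0,0.26],
    [0,0,0,0,0,0,0.23],
    [0,0,0,0,0,0,0.2],
    [0,0,0,0,0,0,0.15],
    [0,0,0,0,0,0,0.1],
    [0,0,0,0,0,0,0],
    [0,0,0,0,0,0,0],
    [0,0,0,0,0,0,0]
  ]
}}

```text
clock: 45.55
ee_pos: [0.5545, 0.1516, 0.1023]
ee_rot: [[0.948, 0.317, -0.0], [0.317, -0.948, -0.0], [-0.0, 0.0, -1.0]]
wrist_force: [-0.5, 1.2, 0.1]
finger_gap: 0.999
grasp_force: 0.0
```

```bash
python3 st.py
```

```text
t 45.55 yaw 18.5 pos [554.52 151.55 102.34] F [-0.48  1.15  0.15] M [-0.021  0.153  0.025]
```

Released cleanly. Retreating upward.

Request:
{"fn": "send_rows", "kwargs": {
  "moves": [
    [0,0,-4,0,0,0,0],
    [0,0,-12,0,0,0,0],
    [0,0,-24,0,0,0,0],
    [0,0,-38,0,0,0,0],
    [0,0,-54,0,0,0,0],
    [0,0,-70,0,0,0,0],
    [0,0,-86,0,0,0,0],
    [0,0,-98,0,0,0,0],
    [0,0,-106,0,0,0,0],
    [0,0,-108,0,0,0,0]
  ]
}}

```text
clock: 46.38
ee_pos: [0.5552, 0.1517, 0.2132]
ee_rot: [[0.948, 0.317, 0.004], [0.317, -0.948, 0.001], [0.004, 0.0, -1.0]]
wrist_force: [0.5, 0.1, -0.1]
finger_gap: 1.001
grasp_force: 0.0
```

Request:
{"fn": "send_rows", "kwargs": {
  "moves": [
    [-15,0,0,0,0,0,0],
    [-40,0,0,0,0,0,0],
    [-65,0,0,0,0,0,0],
    [-90,0,0,0,0,0,0],
    [-110,0,0,0,0,0,0],
    [-125,0,0,0,0,0,0],
    [-135,0,0,0,0,0,0],
    [-140,0,0,0,0,0,0],
    [-140,0,0,0,0,0,0],
    [-140,0,0,0,0,0,0]
  ]
}}

```text
clock: 47.22
ee_pos: [0.4219, 0.1072, 0.2102]
ee_rot: [[0.948, 0.317, -0.0], [0.317, -0.948, 0.0], [0.0, -0.0, -1.0]]
wrist_force: [0.6, 0.1, -0.6]
finger_gap: 1.002
grasp_force: 0.0
```

```bash
python3 - <<'E'
from h import *
exec(open('st.py').read())
p,d=viewer.read_camera('side')
b=blobs('side',p,255,320,130,200); print(b)
P=pts('side',d)*1000; m=(abs(P[...,0]-555)<28)&(abs(P[...,1]-151)<28)&(P[...,2]>125); print("lens top z",np.percentile(P[m][:,2],[50,90,99]))
cv2.imwrite('pics/m5.png',np.clip(cv2.resize(p[115:205,237:337,::-1],(660,594),interpolation=3)*1.4,0,255).astype(np.uint8))
E
```

```text
t 47.2167 yaw 18.5 pos [421.92 107.18 210.17] F [ 0.61  0.07 -0.6 ] M [-0.029  0.189 -0.   ]
[(np.float64(2118.65), np.float64(285.3607485899039), np.float64(160.76421306020345)), (np.float64(84.64999999999999), np.float64(295.6574128765505), np.float64(167.92380389840517)), (np.float64(73.44999999999996), np.float64(258.4417971409122), np.float64(140.72294077603812))]
lens top z [145.94433667 148.98875219 150.66663094]
```

View pics/m5.png

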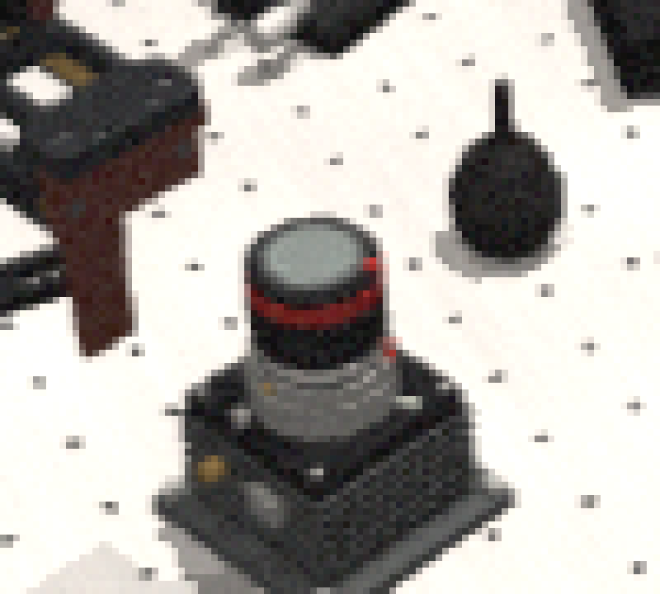

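The picture shows the lens upright and flush on the ring. Its red dot at (390,348) is above the white lock line at (410,402), the brass pin shows in the notch at (265,388), and the gripper is clear.

```bash
python3 -c "
from cell import robot
print(robot.job_done())"
```

```text
the job is handed in; nothing more can be done
None
```

The lens is seated and locked, was pulled and let go, and the job is handed in (verdict not shown); the final pull read a steady 15 N at the wrist for over 2 s (about 13.5 N after the lens's weight), though an earlier hold crept up to 19 N before I eased it back.

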